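# Offer the visitor the mandarin

### The arm

A 6-joint arm with a two-finger parallel gripper is mounted at the origin on the work surface. World frame = base frame: x ahead of the robot, y to its left, z up, the work surface at z = 0. Lengths are in m, angles in rad, forces in N, time in s.
With the tool pointing down it reaches from about 0.275 to 0.75 m from the base axis. Payload 10.2 kg.
Tool frame: the origin (TCP) lies midway between the tips of the shut fingers; the grasp point (between the pads) lies 19 mm behind it (env.hold_point_z is the distance from the TCP to the grasp point, in m); z points along the fingers, y is the line along which they close (so a half turn about z gives the same grasp; the last joint's range is limited). The gripper opens to 85 mm and grips with 20 to 120 N. Pads are 22 mm wide; open, the fingers measure 114 mm over their backs; the gripper's body (76 mm by 85 mm) begins 54 mm behind the grasp point. The pads swing forward as they close: fully open they stand 13 mm farther back than shut.
Start: joints at [-0.223, 0.313, 1.498, -0, 1.331, -0.223], TCP at [0.525, -0, 0.231] pointing down, gripper open.
Joint ranges: [-2.94, 2.94], [-0.97, 2.17], [0.19, 2.56], [-1.23, 4.37], [0.02, 3.11], [-2.88, 2.88]. Speed limits (rad/s): [2.39, 2.39, 3.01, 3.14, 3.14, 3.14].

### API

Orientations are given as a unit quaternion [x, y, z, w].
In Python, from bench import env, kinematics, monitor, eyes, job gives the robot as it stands. The module is installed in compiled form; this text tells all that it offers. Calls block until the motion is done:
- env.reach(position, orientation): joint-space move of the TCP to a pose.
- env.movel(position, velocity=0.15, frame=None, guard=None): straight line of the TCP; frame=None keeps the orientation; velocity is the mean speed in m/s. With guard (N) it stops when the force on the tool has changed by that much, and returns True; else False.
- env.set_joints(angles): joint-space move.
- env.release() and env.close_gripper(effort=None): open the fingers fully, or close them until they stop; effort is the grip in N (None keeps the last).
- env.hold(seconds).
- kinematics.ik(position, orientation): joint angles nearest the present ones, or None.
- monitor.sense(): the state.
- eyes.grab_frame(name): name is "scene" or "side" or "wrist"; returns a dict with "frame" (420x560x3 uint8, red, green, blue), "mtx" (3x3 intrinsics, pixels), "view" (4x4, takes a point from world to camera coordinates). Camera axes: x right, y down, z forward; pixel columns grow to the right and rows downward; lengths in m; the calibration is good to about 2 mm. A picture is of the moment at which its call begins. There is no depth.
A pose or a line that the arm cannot do raises env.MotionError and nothing moves.
- job.hand_in(): hands the job in; it is judged then, once.
The state is a dict: "clock": time; "joints": joint angles; "qvel": joint speeds; "joint_efforts": joint torques, N m; "position": TCP position; "ee_rot": TCP orientation; "contact_force": force on the tool from outside, world axes, zero at the start; "ft_torque": the same for the moment, N m; "finger_gap": opening from 0.0 (shut) to 1.0 (fully open); "gripper_force": force on a finger pad.
Only numpy, scipy, OpenCV 4.12 (cv2) and the standard library are available. Lean on these libraries where they do the work, as an engineer would, in place of code of your own. Each camera call takes 0.05 s, during which the arm holds its last target. There are 200 camera calls.

### The job

Offer the visitor the mandarin in the wooden dish. The headset has been left standing over the dish's handle, so first hang it over the bar of its stand and let go of it; then take the dish by its handle, lift it a hand's breadth (80 mm) or more clear of the desk before turning it, and swing it through a quarter turn in the air until the handle points straight back to your side of the desk and the bowl straight across to the visitor's side, level all the way so that the mandarin never rolls from the middle. Finish while still holding the dish there by the handle, steady, the dish resting on nothing and the mandarin come to rest in it, and leave the other things on the desk where they are.

Things in the scene. Friction and masses are not known exactly. Their poses are not given: they have to be found in the camera images.
- dish: Dark round wooden dish, 154 mm across, 32 mm high, 0.17 kg, with a shallow well (slope 6 degrees in the middle 80 mm, 28 beyond) and one straight handle along its own -x. Origin: centre of the underside, z up. At the start the handle points to the robot's right (-y) within about 20 degrees; at the end the dish's x axis must point along world +x, handle to -x.
- handle (a point): Place to grip the dish: mid-handle, dish frame (-0.110, 0, 0.0255). The handle is a bar 20 mm wide (dish y) and 15 mm thick, from 75 to 192 mm from the dish's centre, its underside 18 mm above the dish's, free below. Fingers close along the dish's y. Dish and mandarin weigh about 0.25 N m about this grip: grip firmly (about 80 N).
- mandarin: Mandarin, an orange ball 56 mm in diameter, 0.085 kg, lying loose in the middle of the dish. Origin: its centre, 38 mm above the dish's underside. It rolls out of the middle if the dish tilts or is jerked.
- headset: Black rigid headset, 164 mm wide, 155 mm high, 0.18 kg, standing upright on its two ear cups astride the dish's handle, about 125 mm from the dish's centre. Origin: centre of the underside, midway between the cups, z up. The arch spans its own x. Cups: 50 to 82 mm either side of the centre, 56 mm deep, 62 mm high.
- crown (a point): Middle of the underside of the headset's flat crown (headset frame 0, 0, 0.133), which rests on the bar when it hangs. The crown is a block 64 mm long (headset x), 26 mm deep (headset y), 133 to 155 mm above the headset's origin: grip it from above with the fingers closing along the headset's y.
- stand: Aluminium headset stand, fixed, on the left or right of the desk, turned up to 30 degrees: round foot 110 mm across, 10 mm thick, post 12 mm thick, T bar 14 mm thick and 110 mm long along its own y with rubber ball ends 18 mm thick. Origin: centre of the foot's underside.
- bar (a point): Middle of the top of the stand's bar, 155 mm above the desk. The headset hangs astride the bar, one cup on each side of it, the headset's y along the bar (stand y, either way round): lower it from above, cups' undersides starting higher than 160 mm.
- visitor (a point): A fixed point on the desk top straight ahead of the robot, 700 mm from its base, towards the visitor (blue chair beyond the far edge); its x axis points along world +x, straight across the desk away from the robot.
- drawers: Bystander: red plastic unit of four small drawers, 160 x 105 x 150 mm high, fixed; stands on the side of the desk that the stand does not. Origin: centre of the underside.
- mug: Bystander: white mug, 80 mm across and 92 mm high, loose, beyond the dish. Origin: centre of the underside.
- stapler: Bystander: blue and black stapler, 135 mm long, 48 mm high, loose, beyond the dish's handle. Origin: centre of the underside.
- notes: Bystander: block of note paper, 76 x 76 x 24 mm, loose, on the robot's side of the dish. Origin: centre of the underside.
- tape: Bystander: black tape dispenser, 125 x 52 x 78 mm high, loose, on the robot's side of the drawer unit. Origin: centre of the underside.
Things that resemble listed ones, but are neither listed nor needed, are in the scene too. What is shaped like the headset but purple or yellow is not meant. There is more than one size of the mandarin; the job needs the smaller.

How it is judged:
On the way, in this order (a step that is already met when the one before it is completed fails the run):
1. the headset hangs over the bar of its stand and has been let go (horizontal distance between crown and bar below 0.045 m and height (world z) of headset between 0.012 and 0.04 m and angle between headset's own z axis and vertical below 0.35 rad and contact force between headset and stand above 0.8 N and contact force between the fingers and headset below 0.1 N and linear speed of headset below 0.05 m/s), for 0.3 s.
2. the dish is lifted clear of the desk, held by the handle, not yet turned (handle still within 40 degrees of sideways), mandarin in the middle (height (world z) of dish above 0.07 m and angle between the x axis of dish and the y axis of visitor, either way round below 0.7 rad and contact force between the fingers and dish above 3 N and horizontal distance between mandarin and dish below 0.015 m), for 0.1 s.
At the end, for the whole second after the job is handed in: Headset hangs astride the bar (within 45 mm of its middle, 20 degrees of upright), untouched. The gripper alone holds the dish by its handle, over 75 mm up, still, level within 6 degrees, bowl pointing straight across (+x) within 11 degrees; mandarin within 15 mm of its middle, untouched (all of step 1 and height (world z) of dish above 0.075 m and angle between the x axis of dish and the x axis of visitor, either way round below 0.2 rad and world x of handle below 0.69 m and x of visitor in the frame of dish above -0.09 m and angle between dish's own z axis and vertical below 0.1 rad and horizontal distance between mandarin and dish below 0.015 m and distance between mandarin and dish below 0.045 m and contact force between the fingers and mandarin below 0.1 N and contact force between the fingers and dish above 3 N and distance between the grasp point and dish above 0.075 m and linear speed of dish below 0.03 m/s and angular speed of dish below 0.15 rad/s and linear speed of mandarin below 0.05 m/s and contact force between dish and stand below 0.1 N and contact force between dish and headset below 0.1 N and contact force between dish and drawers below 0.1 N and contact force between dish and mug below 0.1 N and contact force between dish and stapler below 0.1 N and contact force between dish and notes below 0.1 N and contact force between dish and tape below 0.1 N); the arm keeps its last pose, push and grip.
It fails at once if the mandarin rolls more than 30 mm from the middle of the dish (distance between mandarin and dish above 0.051 m).
It fails at once if the dish tips more than 14 degrees (angle between dish's own z axis and vertical above 0.25 rad).
It fails at once if the mug, stapler, notes or tape dispenser are shifted more than 30 mm or knocked over (distance of any of mug, stapler, notes, tape from where it was at the start of the episode above 0.03 m or angle between any of mug, stapler, notes, tape's own z axis and vertical above 0.4 rad).
It also fails if it takes over 69 s, if anything falls off the work surface, if the arm or the gripper's body presses on something with over 40 N, if the wrist force passes 120 N, or if a joint passes its speed limit or range.

## Working session

There is one attempt and no reset: what is moved stays moved. The work goes in short steps, each a Python script; the robot and the scene stay as the last script left them, time stands still between calls to the robot, and variables do not carry over. Pictures are saved under pics/ and viewed, at most 10 in all, crops included, and the job is handed in when it is done.

```bash
mkdir -p pics; cat > h.py <<'E'
import numpy as np, cv2
from bench import env, kinematics, monitor, eyes, job
from scipy.spatial.transform import Rotation as R
def grab(n):
    f=eyes.grab_frame(n); return f["frame"],np.array(f["mtx"]),np.array(f["view"])
def ray(K,V,u,v):
    d=V[:3,:3].T@np.linalg.solve(K,[u,v,1.]); return -V[:3,:3].T@V[:3,3], d/np.linalg.norm(d)
def onplane(K,V,u,v,z):
    c,d=ray(K,V,u,v); return c+d*(z-c[2])/d[2]
def proj(K,V,p):
    q=K@(V[:3,:3]@np.asarray(p,float)+V[:3,3]); return q[:2]/q[2]
def save(n,im,s=1.0):
    cv2.imwrite(n,cv2.resize(cv2.cvtColor(im,cv2.COLOR_RGB2BGR),None,fx=s,fy=s,interpolation=cv2.INTER_CUBIC))
def down(yaw): # tool z down, tool y (closing) along world angle yaw
    y=np.array([np.cos(yaw),np.sin(yaw),0]); z=np.array([0,0,-1.]); return R.from_matrix(np.c_[np.cross(y,z),y,z]).as_quat()
E
python3 - <<'E'
from h import *
for n in("scene","side"):
    f,K,V=grab(n); save(f"pics/{n}0.png",f,1.4); np.savez(f"{n}0.npz",f=f,K=K,V=V); print(n,-V[:3,:3].T@V[:3,3],V[2,:3])
s=monitor.sense(); print(s["position"],s["ee_rot"],s["clock"],R.from_quat(s["ee_rot"]).as_matrix())
E
```

```text
scene [1.37809079 0.05656652 1.23126232] [-0.5792096  -0.05884064 -0.81305228]
side [0.43894104 0.73573589 0.97459677] [ 0.10220667 -0.66325392 -0.74138252]
[5.24775653e-01 2.86458826e-05 2.30801445e-01] [ 7.07095721e-01  7.07117607e-01 -3.17506689e-04 -4.79149866e-04] 0.1 [[-3.08228621e-05  9.99999365e-01 -1.12664586e-03]
 [ 9.99999973e-01  3.10804103e-05  2.28580499e-04]
 [ 2.28615371e-04 -1.12663878e-03 -9.99999339e-01]]
```

View pics/scene0.png

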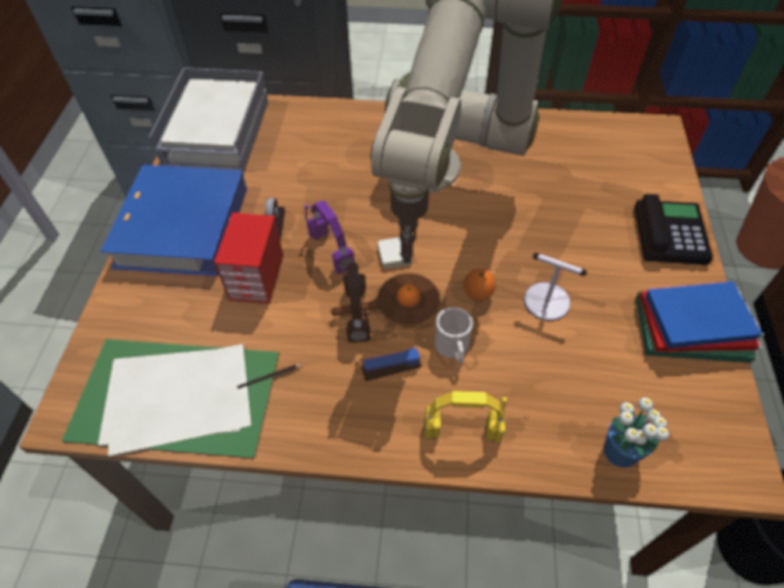

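View pics/side0.png

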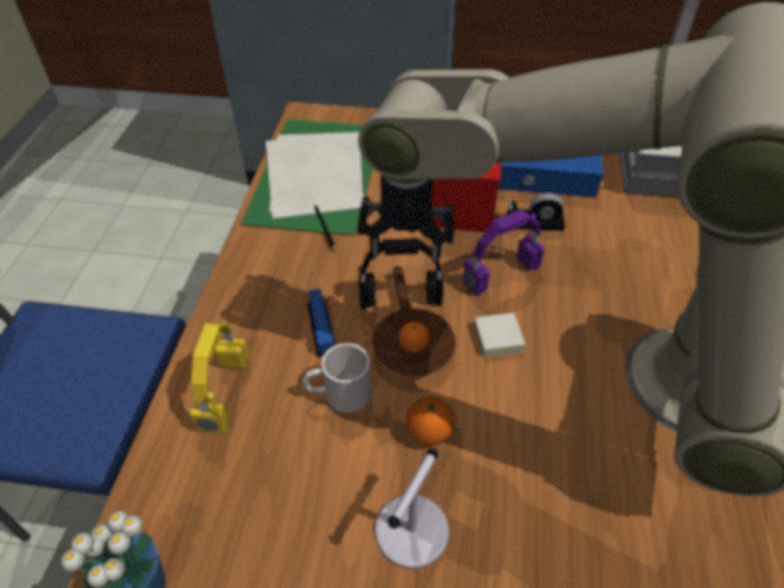

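The scene view (784x588 px) shows these look-alikes:

- **Headset:** black at (356,300) standing over the dish handle is the one to move. Purple at (330,235) and yellow at (465,412) are decoys.
- **Mandarin:** the small one in the dish at (408,295) is the one needed. The larger one at (480,284) is a decoy.
- **Stand:** foot at (548,300), bar from (536,257) to (583,271).

In the side view the gripper hides the headset. I'll take a close wrist view from above.

```bash
python3 - <<'E'
from h import *
d=np.load("scene0.npz"); K,V=d["K"],d["V"]
for n,u,v,z in[("dish",408,300,.025),("head crown?",354,270,.15),("cupfar",358,335,0),("cup",345,312,0),("foot",548,300,.01),("barA",536,257,.148),("barB",583,271,.148),("mug",455,318,.09),("stap",392,362,.04),("notes",391,252,.024),("purple",328,222,.14)]:
    print(n,onplane(K,V,u/1.4,v/1.4,z).round(3))
for p in([0.42,-0.1,0.36],[0.4,-0.12,.33]):
    q=kinematics.ik(p,down(np.pi/2)); print(p,q)
    if q is not None: env.reach(p,down(np.pi/2)); break
f,K,V=grab("wrist"); save("pics/w1.png",f,1.4); np.savez("w1.npz",f=f,K=K,V=V); print(-V[:3,:3].T@V[:3,3],V[:3,:3],K)
f,K,V=grab("side"); np.savez("side1.npz",f=f,K=K,V=V);save("pics/s1.png",f,1.4)
f,K,V=grab("scene"); np.savez("scene1.npz",f=f,K=K,V=V);save("pics/c1.png",f[140:290,200:440],3.3)
print(monitor.sense()["clock"])
E
```

```text
dish [0.514 0.001 0.025]
head crown? [ 0.531 -0.122  0.15 ]
cupfar [ 0.609 -0.111  0.   ]
cup [ 0.545 -0.152  0.   ]
foot [0.474 0.343 0.01 ]
barA [0.456 0.29  0.148]
barB [0.488 0.393 0.148]
mug [0.601 0.113 0.09 ]
stap [ 0.698 -0.021  0.04 ]
notes [ 0.365 -0.055  0.024]
purple [ 0.381 -0.206  0.14 ]
[0.42, -0.1, 0.36] [-5.06486824e-01  3.90372774e-02  1.49550268e+00 -4.44089210e-16
  1.60705269e+00 -2.07728315e+00]
[ 0.34224114 -0.09955857  0.50263801] [[ 0.00160313  0.99999728  0.00169669]
 [ 0.95198778 -0.00204557  0.30612919]
 [ 0.30613183  0.00112446 -0.95198847]] [[289.68410295   0.         282.3309824 ]
 [  0.         289.68410295 204.05780948]
 [  0.           0.           1.        ]]
1.875
```

View pics/w1.png

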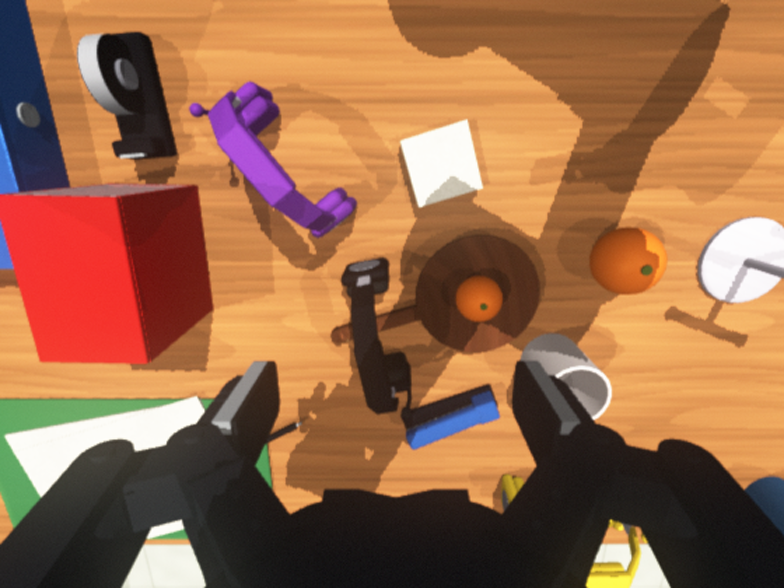

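View pics/c1.png

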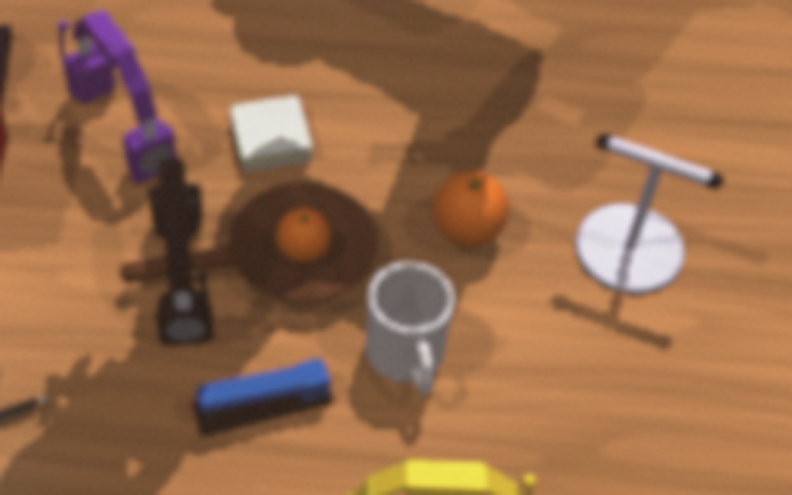

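The wrist view shows the black headset astride the dish handle: cups at about (366,270) and (390,380), arch between them. The handle tip is at (338,335), the dish at (480,290) and the small mandarin at (480,299). The stand's bar runs off the right edge of this view. I'll crop in on the headset and measure dish, handle and stand from the stored images.

```bash
python3 - <<'E'
from h import *
d=np.load("w1.npz"); f,K,V=d["f"],d["K"],d["V"]
save("pics/w1c.png",f[165:305,220:400],4.2)
hsv=cv2.cvtColor(f,cv2.COLOR_RGB2HSV)
# small mandarin
m=((hsv[...,0]<14)&(hsv[...,1]>200)&(hsv[...,2]>120)).astype(np.uint8)
n,l,st,c=cv2.connectedComponentsWithStats(m)
for i in range(1,n):
    if st[i,4]>150: print("orange",c[i].round(1),st[i,4],onplane(K,V,*c[i],.038).round(4))
E
python3 - <<'E'
from h import *
# bar ends, dark ball tips: scene crop px -> full px ; side px
a=np.load("scene1.npz");b=np.load("side1.npz")
for n,p in(("A",(603,141)),("B",(715,180)),("foot",(630,247)),("dish",(305,240)),("tip",(127,270))):
    print(n,[onplane(a["K"],a["V"],200+p[0]/3.3,140+p[1]/3.3,z).round(4) for z in({"A":.148,"B":.148,"foot":.01,"dish":.03,"tip":.0255}[n],)])
E
```

```text
orange [ 54.8 198.6] 9757 [ 0.4812 -0.4795  0.038 ]
orange [445.4 186.5] 1708 [0.4617 0.1708 0.038 ]
orange [341.8 213.3] 802 [0.5085 0.0022 0.038 ]
A [array([0.4523, 0.2893, 0.148 ])]
B [array([0.492 , 0.3936, 0.148 ])]
foot [array([0.4764, 0.3407, 0.01  ])]
dish [array([0.5108, 0.0036, 0.03  ])]
tip [array([ 0.5607, -0.1746,  0.0255])]
```

View pics/w1c.png

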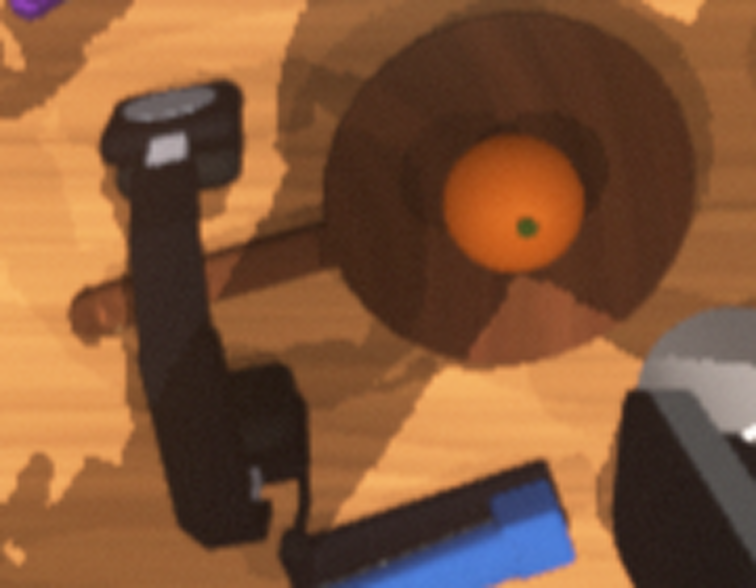

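View pics/s1.png

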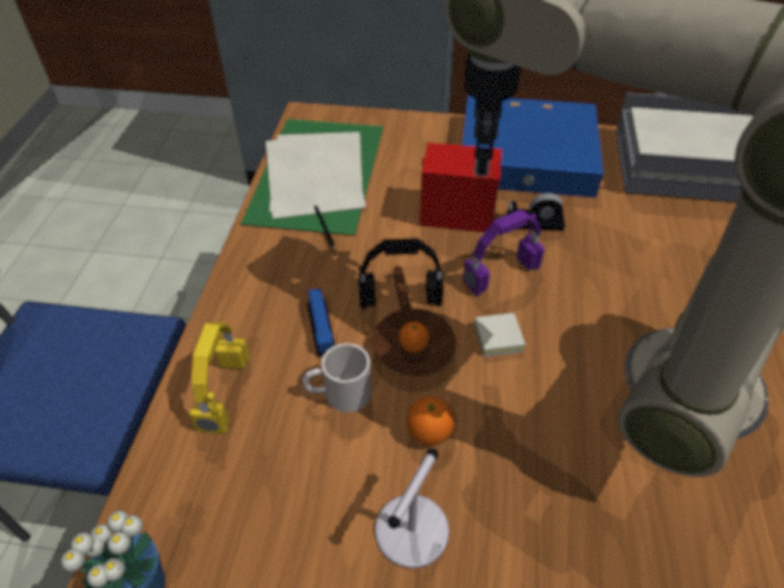

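The side view shows the black headset's crown at about (402,247). It also gives the bar ends at (432,455) and (395,521). In the wrist crop the crown's top face spans kink lines (143,355)/(210,330) to the far end (180,525)/(265,515). I'll triangulate these.

```bash
python3 - <<'E'
from h import *
w=np.load("w1.npz");s=np.load("side1.npz");c=np.load("scene1.npz")
def tri(*obs):
    A=np.zeros((3,3));b=np.zeros(3);rs=[]
    for d,u,v in obs:
        o,r=ray(d["K"],d["V"],u,v);P=np.eye(3)-np.outer(r,r);A+=P;b+=P@o;rs.append((o,P))
    x=np.linalg.solve(A,b); return x.round(4),[round(float(np.linalg.norm(P@(x-o))),4) for o,P in rs]
W=lambda u,v:(w,220+u/4.2,165+v/4.2)
S=lambda u,v:(s,u/1.4,v/1.4)
C=lambda u,v:(c,200+u/3.3,140+v/3.3)
print("crown",tri(W(198,437),S(402,246)))
print("barA",tri(C(603,141),S(432,455)));print("barB",tri(C(715,180),S(395,521)))
for p in((143,355),(210,330),(180,525),(258,505),(208,545)): print(p,onplane(w["K"],w["V"],*W(*p)[1:],.155).round(4))
for p in((78,305),(100,312),(325,243),(150,285),(150,312)):print("h",onplane(w["K"],w["V"],*W(*p)[1:],.033).round(4))
# black silhouette of headset in side view
f=s["f"];x=f[165:222,250:322];m=(x.max(2)<45).astype(np.uint8)
ys,xs=np.nonzero(m)
for r in range(0,57,2):
    k=np.nonzero(m[r])[0]
    if len(k):print(165+r,250+k.min(),250+k.max(),len(k))
E
```

```text
crown (array([ 0.5478, -0.1192,  0.1478]), [0.003, 0.003])
barA (array([0.4491, 0.2904, 0.1439]), [0.0004, 0.0004])
barB (array([0.4885, 0.3934, 0.1453]), [0.0016, 0.0016])
(143, 355) [ 0.5173 -0.1368  0.155 ]
(210, 330) [ 0.5087 -0.1155  0.155 ]
(180, 525) [ 0.5798 -0.1265  0.155 ]
(258, 505) [ 0.5722 -0.1006  0.155 ]
(208, 545) [ 0.5875 -0.1173  0.155 ]
h [ 0.5554 -0.1765  0.033 ]
h [ 0.5587 -0.1674  0.033 ]
h [ 0.5277 -0.0729  0.033 ]
h [ 0.5464 -0.1459  0.033 ]
h [ 0.5587 -0.1463  0.033 ]
171 293 297 5
173 273 300 28
175 270 303 34
177 268 306 39
179 265 308 36
181 263 309 11
183 262 310 7
185 261 311 5
187 261 312 4
189 260 312 3
191 258 313 5
193 258 312 4
195 258 311 9
197 261 311 12
199 261 312 14
201 257 315 21
203 256 315 22
205 257 315 23
207 257 315 23
209 257 315 22
211 257 315 22
213 257 314 21
215 257 314 21
217 257 313 13
219 258 291 7
221 287 292 6
```

The crown is at about (0.544,-0.119) with its long axis about 12° off world x. The bar middle is (0.471,0.341), running along 69°. I'll grip high on the crown so the fingertips clear the bar when it seats.

```bash
python3 - <<'E'
from h import *
d=np.deg2rad
y1=d(102);y2=d(69)
q=kinematics.ik([.544,-.119,.24],down(y1));print(q.round(2), kinematics.ik([.544,-.119,.24],down(y1+np.pi)), kinematics.ik([.471,.341,.34],down(y2)),kinematics.ik([.471,.341,.34],down(y2+np.pi)))
env.reach([.544,-.119,.22],down(y1))
print(env.movel([.544,-.119,.137],.1,guard=8))
f,K,V=grab("side"); save("pics/s2.png",f[120:300,200:400],4)
f2,K,V=grab("wrist"); save("pics/w2.png",f2,1.4)
a=cv2.resize(f[120:280,200:380],(480,427));b=cv2.resize(f2[100:420],(560,320)); 
im=np.zeros((427,800,3),np.uint8); im[:,:480]=a; im[:245,480:]=cv2.resize(f2,(320,245)); save("pics/comb2.png",im)
print(monitor.sense()["position"],monitor.sense()["clock"],monitor.sense()["contact_force"])
E
```

```text
[-0.43  0.38  1.38 -0.    1.38 -2.21] [-4.25754835e-01  3.77524318e-01  1.38489942e+00 -4.44089210e-16
  1.37916892e+00  9.35601981e-01] [ 4.25282807e-01  3.98876753e-01  1.10027452e+00 -4.44089210e-16
  1.64244139e+00 -7.78994377e-01] [ 4.25282807e-01  3.98876753e-01  1.10027452e+00 -4.44089210e-16
  1.64244139e+00  2.36259828e+00]
False
[ 0.54431526 -0.11911904  0.13773335] 3.7333 [ 0.40940151 -0.09833483  0.59441556]
```

View pics/comb2.png

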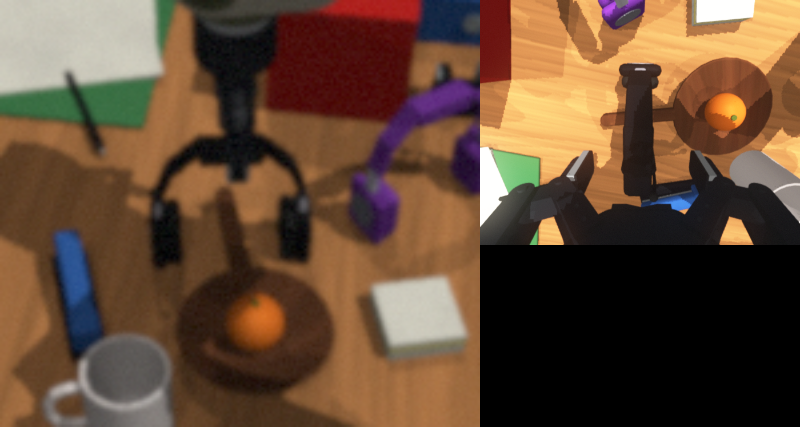

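The fingers straddle the crown on both sides: crown at (237,160) in the side panel, pads either side in the wrist panel. Next I grip, lift and carry.

```bash
python3 - <<'E'
from h import *
d=np.deg2rad
env.close_gripper(50); print(monitor.sense()["finger_gap"],monitor.sense()["gripper_force"])
env.movel([.544,-.119,.35],.15)
env.reach([.471,.341,.35],down(d(69)))
s=monitor.sense();print(s["finger_gap"],s["position"],s["contact_force"],s["clock"])
ims=[]
for n in("scene","side","wrist"):
    f,K,V=grab(n); np.savez(n+"3.npz",f=f,K=K,V=V); ims.append(f)
im=np.zeros((600,800,3),np.uint8)
im[:300,:400]=cv2.resize(ims[0][130:250,330:490],(400,300)); im[:300,400:]=cv2.resize(ims[1][220:400,180:420],(400,300)); im[300:,:400]=cv2.resize(ims[2],(400,300))
save("pics/c3.png",im)
E
```

```text
0.29459092836629724 50.19435301423073
0.2900037592790958 [0.47148228 0.34032793 0.34990494] [-0.05795421  1.33109803 -2.67124384] 7.5833
```

View pics/c3.png

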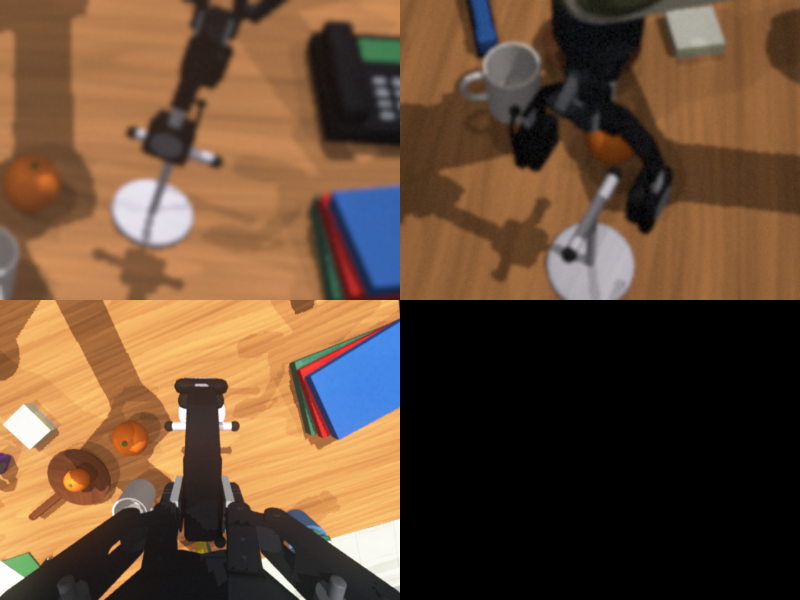

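The headset is held upright with its arch square to the bar. In the wrist panel the bar is centred at (202,426), and in the scene panel it is astride (175,145). Lowering now.

```bash
python3 - <<'E'
from h import *
env.movel([.471,.341,.20],.12)
print(env.movel([.471,.341,.150],.03,guard=4))
s=monitor.sense();print(s["position"],s["contact_force"],s["clock"])
ims=[]
for n in("scene","side"):
    f,K,V=grab(n); ims.append(f)
im=np.zeros((300,800,3),np.uint8)
im[:300,:400]=cv2.resize(ims[0][130:250,330:490],(400,300)); im[:300,400:]=cv2.resize(ims[1][220:400,180:420],(400,300))
save("pics/c4.png",im)
E
```

```text
True
[0.47098096 0.34096937 0.15873165] [-0.59006706  0.04486976  4.07006063] 10.375
```

View pics/c4.png

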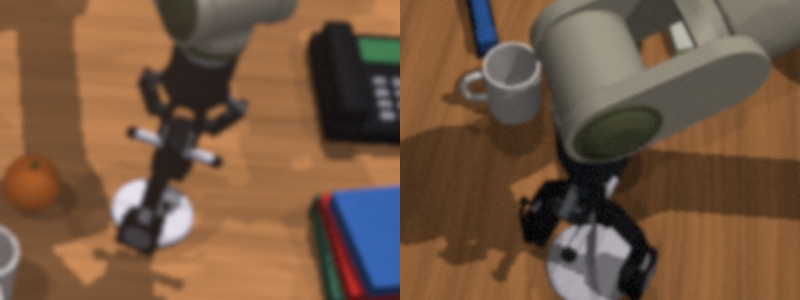

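Contact came at z=0.159 as expected, with the crown on the bar. I'll release, retract straight up, check the hanging headset, and look at the dish handle from near.

```bash
python3 - <<'E'
from h import *
env.release(); env.movel([.471,.341,.30],.12)
env.reach([.535,-.105,.26],down(np.deg2rad(15)))
s=monitor.sense();print(s["position"],s["contact_force"],s["clock"])
ims=[]
for n in("scene","side","wrist"):
    f,K,V=grab(n); np.savez(n+"5.npz",f=f,K=K,V=V); ims.append(f)
im=np.zeros((600,800,3),np.uint8)
im[:300,:320]=cv2.resize(ims[0][130:250,340:468],(320,300)); im[300:,:320]=cv2.resize(ims[1][240:400,220:390],(320,300))
im[:360,320:]=cv2.resize(ims[2],(480,360))
save("pics/c5.png",im)
E
```

```text
[ 0.53520696 -0.10416046  0.26011543] [0.73844997 0.10386992 0.10820868] 14.0833
```

View pics/c5.png

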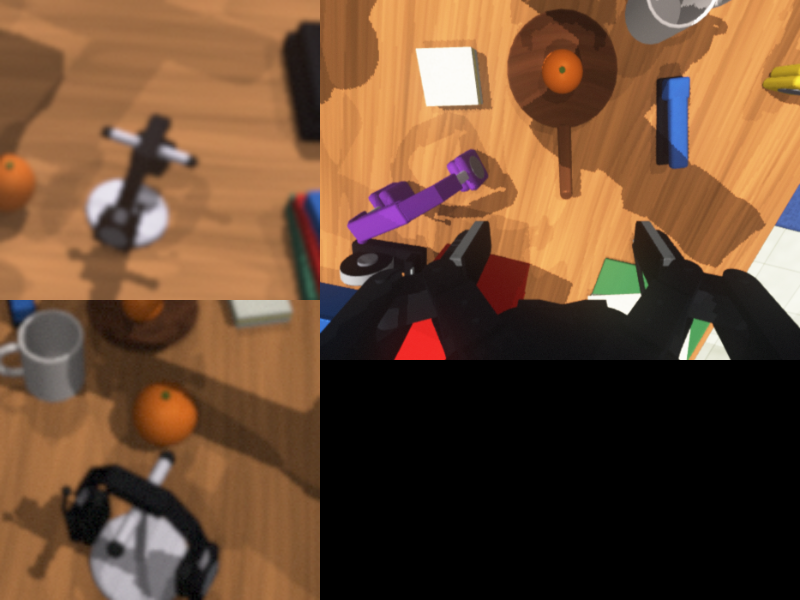

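The headset hangs astride the bar: scene panel (140,170), side panel arch over (150,490), upright and untouched. The handle is fully visible in the wrist panel, from (565,127) to (567,196). I'll measure its axis at the two ends.

```bash
python3 - <<'E'
from h import *
w=np.load("wrist5.npz");f,K,V=w["f"],w["K"],w["V"]
hsv=cv2.cvtColor(f,cv2.COLOR_RGB2HSV)
pts=[]
for r in range(158,228,6):
    x=f[r,265:310,0].astype(float); xs=np.nonzero(x<150)[0]
    if len(xs): 
        c=265+xs.mean(); p=onplane(K,V,c,r,.033); pts.append(p[:2]); print(r,265+xs.min(),265+xs.max(),len(xs),p.round(4))
m=((hsv[...,0]<14)&(hsv[...,1]>200)&(hsv[...,2]>120)).astype(np.uint8)
n,l,st,c=cv2.connectedComponentsWithStats(m)
for i in range(1,n):
    if st[i,4]>150: print("orange",c[i].round(1),st[i,4],onplane(K,V,*c[i],.038).round(4))
# dish outline
m=(f.max(2)<125).astype(np.uint8)[5:145,210:350]; m=cv2.morphologyEx(m,cv2.MORPH_OPEN,np.ones((13,13)))
cs=max(cv2.findContours(m,0,2)[0],key=cv2.contourArea); (a,b),ax,an=cv2.fitEllipse(cv2.convexHull(cs)); print("dish",a+210,b+5,ax,onplane(K,V,a+210,b+5,.03).round(4))
E
```

```text
158 265 306 33 [ 0.5299 -0.083   0.033 ]
164 265 303 31 [ 0.5323 -0.0903  0.033 ]
170 265 301 28 [ 0.5361 -0.0974  0.033 ]
176 272 299 26 [ 0.5394 -0.1047  0.033 ]
182 277 309 25 [ 0.5477 -0.1107  0.033 ]
188 279 307 19 [ 0.5485 -0.1189  0.033 ]
194 279 305 16 [ 0.5489 -0.1273  0.033 ]
200 279 293 15 [ 0.5496 -0.1357  0.033 ]
206 280 301 15 [ 0.5537 -0.1434  0.033 ]
212 280 300 17 [ 0.5573 -0.1512  0.033 ]
218 280 298 17 [ 0.5593 -0.1597  0.033 ]
224 280 296 12 [ 0.5629 -0.1678  0.033 ]
orange [282.1  82.5] 1846 [0.5071 0.0028 0.038 ]
orange [118.2 400.3] 1903 [ 0.3682 -0.5494  0.038 ]
dish 287.37298583984375 67.67047882080078 (127.86886596679688, 174.0117950439453) [0.5087 0.0206 0.03  ]
```

```bash
python3 - <<'E'
from h import *
w=np.load("wrist5.npz");f,K,V=w["f"],w["K"],w["V"]
for r in range(152,232,6): print(r,f[r,270:304,0].tolist())
E
```

```text
152 [117, 120, 129, 132, 134, 136, 124, 81, 74, 79, 78, 79, 81, 82, 80, 82, 84, 85, 85, 86, 83, 75, 90, 126, 133, 134, 138, 140, 137, 149, 155, 158, 156, 151]
158 [148, 148, 136, 139, 138, 134, 124, 91, 78, 80, 82, 82, 81, 81, 83, 85, 85, 84, 85, 87, 86, 80, 94, 144, 150, 152, 154, 157, 158, 157, 156, 152, 149, 145]
164 [152, 146, 138, 136, 133, 130, 121, 101, 76, 81, 86, 85, 81, 83, 86, 84, 86, 87, 91, 91, 87, 80, 87, 125, 149, 156, 156, 157, 155, 153, 150, 144, 143, 147]
170 [158, 157, 145, 134, 133, 136, 136, 128, 81, 80, 84, 85, 87, 86, 85, 84, 87, 88, 92, 90, 87, 84, 88, 123, 152, 156, 154, 151, 145, 146, 146, 146, 152, 151]
176 [158, 150, 134, 135, 140, 141, 143, 132, 85, 79, 83, 87, 86, 85, 88, 87, 89, 91, 91, 93, 91, 84, 87, 112, 149, 155, 152, 145, 146, 144, 150, 152, 151, 153]
182 [229, 230, 233, 230, 226, 200, 187, 145, 99, 79, 84, 89, 86, 87, 88, 90, 90, 92, 93, 93, 92, 88, 88, 107, 144, 144, 143, 145, 149, 148, 151, 150, 153, 152]
188 [236, 238, 238, 234, 232, 231, 231, 224, 159, 91, 84, 90, 88, 90, 89, 92, 91, 93, 95, 95, 94, 88, 87, 101, 141, 145, 147, 151, 150, 152, 1
[... 537 characters left out ...]

212 [241, 238, 235, 232, 232, 234, 232, 229, 221, 167, 132, 134, 138, 138, 136, 139, 140, 141, 145, 144, 144, 136, 115, 111, 139, 157, 156, 157, 154, 147, 148, 155, 152, 155]
218 [237, 235, 239, 244, 241, 233, 232, 232, 228, 191, 134, 133, 139, 139, 138, 140, 139, 142, 142, 146, 145, 139, 122, 111, 132, 154, 153, 149, 149, 154, 157, 154, 151, 159]
224 [237, 243, 243, 242, 238, 233, 233, 232, 231, 222, 145, 134, 139, 152, 158, 160, 170, 163, 145, 149, 137, 134, 123, 104, 121, 146, 149, 153, 155, 154, 152, 158, 161, 167]
230 [244, 242, 240, 240, 240, 236, 233, 233, 235, 235, 232, 205, 157, 137, 132, 133, 132, 134, 129, 130, 133, 136, 172, 206, 214, 201, 201, 200, 206, 224, 220, 236, 237, 237]
```

```bash
python3 - <<'E'
from h import *
w=np.load("wrist5.npz");K,V=w["K"],w["V"]
p=[onplane(K,V,u,v,.033)[:2] for u,v in((284.3,152),(286,224),(286.3,231))]
print(p); h=p[1]-p[0]; h/=np.linalg.norm(h); print("handle dir off -y deg",np.degrees(np.arctan2(h[0],-h[1])))
tip=p[2]; c=tip-.192*h; print("centre",c,"grip",c+.110*h)
E
```

```text
[array([ 0.53076353, -0.07488551]), array([ 0.55864122, -0.1689303 ]), array([ 0.56177589, -0.17884993])]
handle dir off -y deg 16.511395774045848
centre [0.50720833 0.00523261] grip [ 0.538471   -0.10023135]
```

```bash
python3 - <<'E'
from h import *
Y=np.deg2rad(16.5); g=np.array([.539,-.102])
env.movel([*g,.12],.12,frame=down(Y))
print(env.movel([*g,.0085],.06,guard=8))
s=monitor.sense();print(s["position"],s["contact_force"],s["clock"])
env.close_gripper(30); env.close_gripper(85)
s=monitor.sense();print(s["position"],s["contact_force"],s["finger_gap"],s["gripper_force"],s["clock"])
f,K,V=grab("wrist");np.savez("wrist6.npz",f=f,K=K,V=V)
hsv=cv2.cvtColor(f,cv2.COLOR_RGB2HSV);m=((hsv[...,0]<14)&(hsv[...,1]>200)&(hsv[...,2]>120)).astype(np.uint8)
n,l,st,c=cv2.connectedComponentsWithStats(m)
for i in range(1,n):
    if st[i,4]>400: print("orange",c[i].round(1),st[i,4],onplane(K,V,*c[i],.038).round(4))
E
```

```text
False
[ 0.53913548 -0.10206335  0.008743  ] [-0.53002058 -0.26790283 -0.35335295] 17.5583
[ 0.53903287 -0.10201316  0.00861591] [-1.02112401  0.86631019  2.24854796] 0.21306905206409432 83.58492493629456 18.3833
orange [301.5  65.5] 6152 [ 0.5196 -0.0095  0.038 ]
```

```bash
cat >> h.py <<'E'
def ball(n,dz,ref=None):
    f,K,V=grab(n) if isinstance(n,str) else (n["f"],n["K"],n["V"])
    hsv=cv2.cvtColor(f,cv2.COLOR_RGB2HSV);m=((hsv[...,0]<14)&(hsv[...,1]>195)&(hsv[...,2]>105)).astype(np.uint8)
    m=cv2.morphologyEx(m,cv2.MORPH_OPEN,np.ones((3,3)))
    out=[]
    for c in cv2.findContours(m,0,2)[0]:
        if cv2.contourArea(c)>60:
            (u,v),r=cv2.minEnclosingCircle(c); out.append((round(u),round(v),round(r,1),onplane(K,V,u,v,.038+dz).round(3).tolist()))
    return out
E
python3 - <<'E'
from h import *
for n in("scene","side"): print(n,ball(np.load(n+"5.npz"),0)); print(ball(n,0))
print(ball("wrist",0))
p=monitor.sense()["position"]
env.movel([p[0],p[1],.0285],.02); env.hold(.3)
s=monitor.sense();print(s["position"],s["contact_force"],s["ft_torque"],s["clock"])
print(ball("wrist",.02)); print(ball("side",.02)); print(ball("scene",.02))
E
```

```text
scene []
[]
side [(308, 300, 16.6, [0.458, 0.171, 0.038]), (296, 240, 10.2, [0.506, 0.001, 0.038]), (339, 116, 19.4, [0.427, -0.534, 0.038])]
[(307, 300, 17.1, [0.46, 0.171, 0.038]), (296, 240, 10.3, [0.506, -0.0, 0.038])]
[(284, 25, 84.3, [0.51, 0.001, 0.038])]
[ 0.53901183 -0.10201666  0.02846022] [ 0.35978943 -0.45557312 -1.06983075] [-0.19954335 -0.09586746 -0.00488348] 20.0333
[(286, 29, 82.7, [0.511, -0.0, 0.058])]
[(308, 299, 17.2, [0.459, 0.182, 0.058]), (296, 235, 10.5, [0.506, 0.001, 0.058])]
[]
```

The ball stayed in the middle and the load is on the wrist. Lifting on.

```bash
python3 - <<'E'
from h import *
p=monitor.sense()["position"]
env.movel([p[0],p[1],.165],.05); env.hold(.5)
s=monitor.sense();print(s["position"],s["contact_force"],s["ft_torque"],s["clock"])
print(ball("wrist",.156)); print(ball("side",.156))
# intermediate and final swing, feasibility
for a in(16.5,-40,-90): print(kinematics.ik([.45,0,.165],down(np.deg2rad(a))))
E
```

```text
[ 0.53902752 -0.10202466  0.16499418] [ 0.44892412  0.39458493 -2.82039025] [-0.19972779 -0.08222891  0.04313803] 23.5667
[(181, 383, 29.7, [0.505, -0.169, 0.194]), (104, 339, 21.2, [0.464, -0.152, 0.194]), (280, 21, 86.5, [0.508, 0.002, 0.194])]
[(308, 300, 16.5, [0.455, 0.265, 0.194]), (296, 198, 7.2, [0.509, 0.001, 0.194]), (332, 118, 23.9, [0.446, -0.309, 0.194])]
[-2.61411593e-01  2.17467417e-01  1.80787046e+00 -4.44089210e-16
  1.11625478e+00 -5.49390919e-01]
[-2.61411593e-01  2.17467417e-01  1.80787046e+00 -4.44089210e-16
  1.11625478e+00  4.36720108e-01]
[-2.61411593e-01  2.17467417e-01  1.80787046e+00 -4.44089210e-16
  1.11625478e+00  1.30938473e+00]
```

```bash
python3 - <<'E'
from h import *
env.movel([.45,0,.165],.018,frame=down(np.deg2rad(-90))); env.hold(1.)
s=monitor.sense();print(s["position"],s["ee_rot"],s["contact_force"],s["ft_torque"],s["finger_gap"],s["gripper_force"],s["clock"])
print(ball("wrist",.156)); print(ball("side",.156))
f,K,V=grab("wrist");np.savez("wrist8.npz",f=f,K=K,V=V)
d=np.load("wrist6.npz")["f"]
for r in range(150,260,12): print(r,f[r,270:304,0].tolist(),"\n   ",d[r,270:304,0].tolist())
f,K,V=grab("side");np.savez("side8.npz",f=f,K=K,V=V); save("pics/s8.png",f)
E
```

```text
[4.50006406e-01 1.55194730e-05 1.64998467e-01] [ 9.99999999e-01 -1.78682995e-05  1.16414177e-05 -2.35685676e-05] [ 0.19956427  0.32663296 -2.52333113] [ 0.00453793  0.23890348 -0.03094747] 0.21322980650975876 83.02613854408264 32.3417
[(103, 183, 46.8, [0.502, 0.073, 0.194]), (280, 20, 86.4, [0.559, 0.001, 0.194])]
[(308, 300, 16.6, [0.456, 0.266, 0.194]), (274, 193, 8.9, [0.561, -0.008, 0.194])]
150 [119, 116, 117, 118, 117, 116, 116, 115, 115, 115, 116, 116, 116, 116, 116, 115, 116, 113, 116, 115, 114, 113, 115, 114, 117, 114, 114, 115, 114, 115, 113, 116, 115, 112] 
    [158, 157, 157, 158, 159, 157, 158, 155, 157, 157, 158, 159, 158, 160, 157, 160, 159, 157, 157, 160, 158, 158, 159, 159, 160, 159, 159, 160, 157, 161, 160, 160, 162, 160]
162 [111, 112, 110, 110, 111, 111, 111, 113, 110, 112, 111, 112, 112, 110, 110, 112, 113, 110, 110, 110, 110, 109, 112, 111, 108, 107, 107, 108, 108, 108, 109, 109, 109, 109] 
    [152, 148, 151, 150, 151, 150, 150, 153, 150, 151, 152, 153, 151, 152, 149, 154, 154, 153, 154, 151, 150, 153, 152, 152, 151, 151, 152, 150, 152, 155, 151, 153, 151, 153
[... 2085 characters left out ...]
 98, 85, 78, 89]
246 [124, 123, 123, 122, 124, 123, 122, 123, 123, 122, 126, 123, 123, 125, 128, 126, 127, 126, 128, 126, 130, 132, 133, 133, 133, 133, 131, 130, 127, 124, 119, 114, 101, 112] 
    [147, 147, 147, 144, 144, 145, 146, 145, 146, 147, 145, 148, 146, 146, 146, 141, 129, 130, 146, 149, 151, 140, 98, 95, 91, 93, 90, 89, 88, 87, 85, 84, 86, 86]
258 [125, 121, 120, 120, 122, 121, 121, 121, 122, 124, 124, 123, 122, 123, 126, 127, 127, 127, 127, 125, 128, 129, 132, 133, 131, 132, 131, 129, 126, 125, 120, 115, 97, 96] 
    [166, 169, 167, 167, 165, 164, 166, 162, 151, 114, 109, 107, 106, 108, 107, 106, 110, 111, 109, 111, 111, 113, 112, 111, 114, 114, 112, 107, 102, 100, 97, 94, 82, 67]
```

The ball is unmoved in the wrist frame, (280,21) before the swing and (280,20) after, and its apparent size is unchanged, so the dish is level and steady.

```bash
python3 - <<'E'
from h import *
print(job.hand_in())
E
```

```text
the job is handed in; nothing more can be done
None
```

I handed in the job at about 32 s on the robot clock; the hand-in gave no verdict. The headset hangs on its stand's bar, let go, and the dish is held by its handle about 155 mm up, bowl pointing straight across, with the mandarin at rest in the middle.

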